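# Snap the kettle's lid home and prove it with a 12 N pull

## Task

Close the kettle so that the lid cannot drop out when it pours: pick up the push-in lid by its fin, press it straight down into the kettle's mouth until its catches snap, without leaning on it harder than 20 N. Then, keeping it in the mouth, pull it straight up with a steady 12 newtons for about a second to prove that it is held (the filled kettle must stay standing on its power base), let it settle back home and let go; leave the other things on the worktop where they are.

Things in the scene. Friction and masses are not known exactly. Their poses are not given: they have to be found in the camera images.
- lid_grip (a point): Centre of the fin on the loose push-in lid: the point to grasp. Axes: x along the fin, y across it, z up the lid's axis. The lid is a pale green disc 98 mm across, about 150 g, standing on its skirt on the worktop, fin up. The fin is 44 mm long (x), 16 mm thick (y), 40 mm tall. This point is 16 mm below its top, 24 mm above the disc's top, 30 mm above the disc's underside, 54 mm above the skirt's bottom.
- lid: The same lid; origin at the centre of the skirt's bottom, axes as lid_grip. The skirt below the disc is 24 mm deep: 66 mm across at the bottom, widening to a retaining bead 76.6 mm across at 11.4 mm up, then a groove 70 mm across. It goes into the mouth in any yaw.
- kettle_mouth (a point): Centre of the kettle's open mouth, level with the top of the white seal on its rim, 190 mm above the worktop; z straight up. The bore is 80 mm across and clears the lid's bead by 1.7 mm all round. The seal is soft: about 4 N per mm, 3 mm of travel, then hard. A lid that has snapped in and been let go rests with lid_grip about 29 mm above this point.
- kettle_catches (a point): Centre of the bore, 8.7 mm below the mouth, level with four small sprung steel catches that stand 4.7 mm into the bore. Going in, the bead meets them with lid_grip about 41 mm above the mouth; the push rises to about 10 N until the bead snaps past, at about 34 mm, and falls away. Pulled back, a snapped-in lid gives under 1 mm for 12 N; at about 20 N the catches let go.
- kettle: The filled stainless kettle with a pale green handle, 156 mm across, 2.2 kg, standing loose on its power base by six rubber feet; origin at the centre of its underside, z up. The spout points to its +x (tip 109 mm out, 171 mm above the worktop), the handle to its -x (138 mm out, up to 182 mm). Nothing of it stands higher than its mouth.
- power_base: The round pale green power base under the kettle, 164 mm across, 18 mm high, fixed to the worktop; origin at the centre of its underside, on the worktop.
- beaker_mid (a point): Bystander: centre of a clear beaker, 72 mm across and 95 mm tall, with a black stirring rod leaning out of it up to 154 mm high; this point is 47 mm above its bottom.
- jar_mid (a point): Bystander: centre of a closed white pigment jar, 62 mm across and 85 mm tall; this point is 42 mm above its bottom.
- spoon_grip (a point): Bystander: a point on the handle of a wooden spoon lying flat on the worktop, 280 mm long.
Mind the look-alikes: they are no part of the job. Of the things that look like the lid, the largest one is meant.

How it is judged (in metres and radians):
On the way, in this order (a step that is already met when the one before it is completed fails the run):
1. the lid is pressed past its catches, all the way home: lid_grip 23.5 to 30 mm above kettle_mouth, centred within 4 mm, straight within 0.07 rad (z of lid_grip in the frame of kettle_mouth between 0.0235 and 0.03 m and horizontal distance between lid_grip and kettle_mouth below 0.004 m and angle between the z axis of lid_grip and the z axis of kettle_mouth, either way round below 0.07 rad), for 0.2 s.
2. the seated lid, in the fingers, is pulled straight up with 9 to 15 N for 0.5 s without a break, behind its catches: of kettle and lid's 23 N, 8 to 14 N are left on the power base (z of lid_grip in the frame of kettle_mouth between 0.0235 and 0.0315 m and horizontal distance between lid_grip and kettle_mouth below 0.004 m and angle between the z axis of lid_grip and the z axis of kettle_mouth, either way round below 0.07 rad and contact force between kettle and power_base between 8 and 14 N and contact force between the fingers and lid above 2 N), for 0.5 s.
At the end, for the whole second after the job is handed in: the kettle stands on its power base (centred within 12 mm, not raised by over 3 mm) and the lid sits home behind its catches, let go and still: lid_grip 23.5 to 30.5 mm above kettle_mouth, within 4 mm of its axis and within 0.07 rad of straight (z of lid_grip in the frame of kettle_mouth between 0.0235 and 0.0305 m and horizontal distance between lid_grip and kettle_mouth below 0.004 m and angle between the z axis of lid_grip and the z axis of kettle_mouth, either way round below 0.07 rad and linear speed of lid below 0.02 m/s and z of kettle in the frame of power_base below 0.021 m and horizontal distance between kettle and power_base below 0.012 m); the robot touches nothing.
It fails at once if the lid is pressed down with more than 20 N (the power base then carries over 43 N) (contact force between kettle and power_base above 43 N).
It fails at once if the kettle is lifted off its power base by more than 5 mm (z of kettle in the frame of power_base above 0.023 m).
It fails at once if the kettle is pushed more than 12 mm off the middle of its power base or tipped by more than 0.1 rad (horizontal distance between kettle and power_base above 0.012 m or angle between kettle's own z axis and vertical above 0.1 rad).
It fails at once if the beaker, the pigment jar or the wooden spoon is shifted by more than 30 mm (distance of any of beaker_mid, jar_mid, spoon_grip from where it was at the start of the episode above 0.03 m).
It also fails if it takes over 67 s, if anything falls off the work surface, if the arm or the gripper's body presses on something with over 40 N, if the wrist force passes 120 N, or if a joint passes its speed limit or range.

## Robot

A 6-joint arm with a two-finger parallel gripper is mounted at the origin on the work surface. World frame = base frame: x ahead of the robot, y to its left, z up, the work surface at z = 0. Lengths are in m, angles in degrees, forces in N, time in s.
With the tool pointing down it reaches from about 0.35 to 0.875 m from the base axis. Payload 4.2 kg.
Tool frame: the origin (TCP) lies midway between the tips of the shut fingers; the grasp point (between the pads) lies 19 mm behind it; y points along the fingers, x is the direction in which the jaws open and shut, and the axes are right-handed (so a half turn about y gives the same grasp; the last joint's range is limited). The gripper opens to 87 mm and grips with 3 to 60 N. Pads are 19 mm wide; open, the fingers measure 117 mm over their backs; the gripper's body (75 mm by 190 mm) begins 51 mm behind the grasp point.
Start: joints at [-53.136, 22.042, 0.453, 0, -68.411, -14.817], TCP at [0.235, -0.579, 0.223] pointing down, gripper open.
Joint ranges: [-179.83, 179.83], [-69.29, 118.12], [-61.27, 80.66], [-181.25, 117.63], [-171.15, -9.14], [-177.46, 177.46]. Speed limits (degrees/s): [159.86, 159.86, 180, 180, 180, 180].

## Interface

Orientations are given as a 3x3 rotation matrix whose columns are the frame's x, y, z axes.
In Python, from station import * gives the robot as it stands.
- The arm moves only by the tool jog_arm, never from a script. Its argument "series" is a list of rows, each a list of 3 entries, a list of its own where there are three numbers: the shift along the tool's x, y, z in m, then the turn, a rotation vector about the tool's x, y, z in degrees, then the finger opening in m, from 0 to 0.087. A call has 1 to 10 rows; each row shifts and turns the commanded pose from where the row before left it, along the tool's axes as they then stand; what a row does not reach is not made up. A row lasts 1/8 s, in which the tool goes at most 62.5 mm and 10.7 degrees, less where a joint would pass 70% of its speed; a pose out of reach is approached as far as the arm can. A call is refused whole if a number of a shift passes 0.0625 or a number of a turn 10.7, either way. A call with a gripper value outside its range is refused whole. The fingers move at their own pace and stop on an object; the grip force is fixed at half the most. Time passes only in rows, so rows that do not move let the fingers close. It gives the time, the measured TCP pose, the force and the opening at its end, in the units of the state.
- sense(): the state, without advancing time (a new reading comes with each control period).
- capture(name): name is "scene" or "side" or "wrist"; returns the picture (480x640x3 uint8, red, green, blue); there is no depth.
- camera_info(name): a dict with "fx", "fy", "cx", "cy" (pixels), "rvec" (rotation vector, rad) and "tvec" (3), from world to camera coordinates, as OpenCV has them. Camera axes: x right, y down, z forward; pixel columns grow to the right and rows downward; lengths in m; the calibration is good to about 2 mm. A picture is of the moment at which its call begins: read the wrist's pose just before it. camera_info takes no time and is no camera call; for the wrist camera it gives the pose at the moment of the call.
- finish_job(): hands the job in, once; it reports no verdict.
The state is a dict: "time_s": time; "joints": joint angles; "joint_velocities": joint speeds; "effort": joint torques, N m; "tcp_pos": TCP position; "ee_rot": TCP orientation; "wrist_force": force on the tool from outside, world axes, zero at the start; "moment": the same for the moment, N m; "gripper_width": opening from 0.0 (shut) to 1.0 (fully open).
Only numpy, scipy, OpenCV 4.12 (cv2) and the standard library are available. Lean on these libraries where they do the work, as an engineer would, in place of code of your own. Each camera call takes 0.05 s, during which the arm holds its last target. There are 200 camera calls.

## Working session

There is one attempt and no reset: what is moved stays moved. The work goes in short steps, Python scripts to look and compute and a tool call to move; the robot and the scene stay as the last step left them, time stands still between calls to the robot, and variables do not carry over. Pictures are saved under pics/ and viewed, about 8 in all and at most 12, crops included, and the job is handed in when it is done.

Besides the shell and the picture viewer there is one more tool, called after "Call:" as name(argument=value, ...) on one line, values as JSON. jog_arm: Moves the arm, as the interface text tells. Its arguments: {"type":"object","properties":{"series":{"type":"array","items":{"type":"array"}}},"required":["series"]}

```bash
mkdir -p pics
cat > h.py <<'E'
from station import *
import numpy as np, cv2
def save(n,f):
    im=capture(n); cv2.imwrite('pics/'+f,im[:,:,::-1]); return im
def ray(n,u,v,ci=None):
    c=ci or camera_info(n); R,_=cv2.Rodrigues(np.array(c['rvec'],float)); t=np.array(c['tvec'],float).ravel()
    d=R.T@np.array([(u-c['cx'])/c['fx'],(v-c['cy'])/c['fy'],1]); return -R.T@t, d
def onz(n,u,v,z,ci=None):
    o,d=ray(n,u,v,ci); return o+d*(z-o[2])/d[2]
def proj(n,p,ci=None):
    c=ci or camera_info(n); K=np.array([[c['fx'],0,c['cx']],[0,c['fy'],c['cy']],[0,0,1.]])
    return cv2.projectPoints(np.array(p,float).reshape(-1,1,3),np.array(c['rvec'],float),np.array(c['tvec'],float),K,None)[0].reshape(-1,2)
E
python3 - <<'E'
from h import *
s=sense();print(s)
for n in('scene','side','wrist'):
    print(n,camera_info(n))
    save(n,n+'0.png')
E
```

```text
{'time_s': 0.0, 'joints': array([-5.31350795e+01,  2.20896435e+01,  3.81456249e-01, -2.84280693e-02,
       -6.84122748e+01, -1.48185408e+01]), 'joint_velocities': array([ 0.00810469, -0.06539181,  0.09650775, -0.00484698,  0.0508337 ,
       -0.00123638]), 'effort': array([-2.82590872e-04, -3.90666640e+01,  1.87402779e+01,  4.21996325e+00,
        1.10331882e-02, -1.72706127e-04]), 'tcp_pos': array([ 0.23441086, -0.57873285,  0.2214843 ]), 'ee_rot': array([[-3.75186386e-01, -8.92190582e-04, -9.26948963e-01],
       [ 9.26946898e-01,  1.95882545e-03, -3.75187436e-01],
       [ 2.15046991e-03, -9.99997683e-01,  9.20886505e-05]]), 'wrist_force': array([ 0.39912401, -0.32503263,  0.04129518]), 'moment': array([-0.0052543 ,  0.0316834 ,  0.01502183]), 'gripper_width': 1.0030722332120792}
scene {'fx': 448.1269224451632, 'fy': 448.1269224451632, 'cx': 319.3692852755257, 'cy': 242.89799503619693, 'rvec': array([ 1.83957413,  1.27359343, -0.69640148]), 'tvec': array([-0.15587585, -0.182275  ,  1.38120398])}
side {'fx': 488.80765264027804, 'fy': 488.80765264027804, 'cx': 329.1637592240104, 'cy': 233.85719811311498, 'rvec': array([ 0.05177952, -2.69637284,  1.53159019]), 'tvec': array([0.53124022, 0.13334615, 0.92019416])}
wrist {'fx': 424.82959468252415, 'fy': 424.82959468252415, 'cx': 320.04369977529257, 'cy': 246.23129008482772, 'rvec': array([-1.66259354, -2.46721569, -0.33592424]), 'tvec': array([ 0.6230577 , -0.03192191,  0.3910705 ])}
```

View pics/scene0.png

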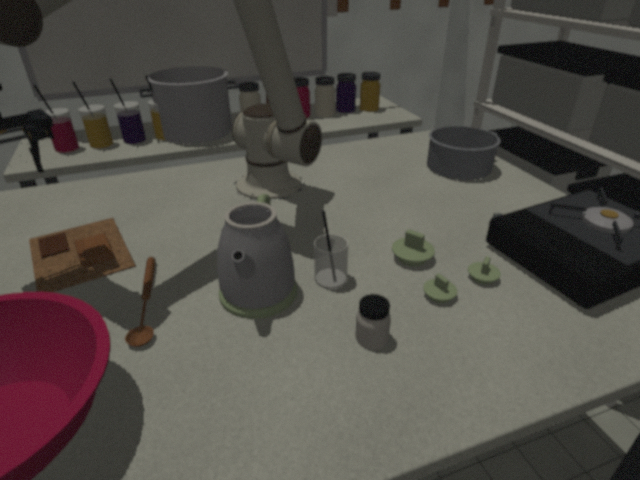

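View pics/side0.png

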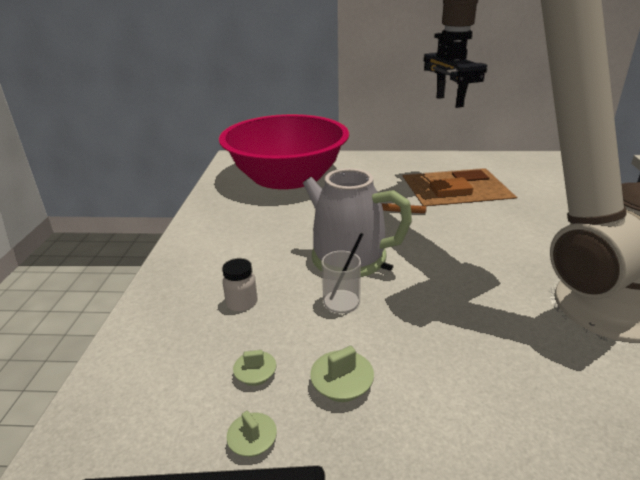

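The scene view shows three lid-like green discs: scene (414,247) / side (342,375), scene (440,289) / side (254,368), and scene (485,271) / side (252,433). The first is the largest, so that's the one. The kettle mouth is at scene (251,215) / side (350,180). Next is one enlarged crop of the lid and the mouth.

Run:
```python
from h import *
a=cv2.imread('pics/side0.png');b=cv2.imread('pics/scene0.png')
def cr(im,x,y,w,h,k): return cv2.resize(im[y:y+h,x:x+w],None,fx=k,fy=k,interpolation=cv2.INTER_CUBIC)
top=np.hstack([cr(a,300,335,80,75,5),cr(b,380,220,80,75,5)])
bot=np.hstack([cr(a,310,160,80,40,5),cr(b,212,195,80,40,5)])
cv2.imwrite('pics/c.png',np.vstack([top,bot]))
```

```text
(no output)
```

View pics/c.png

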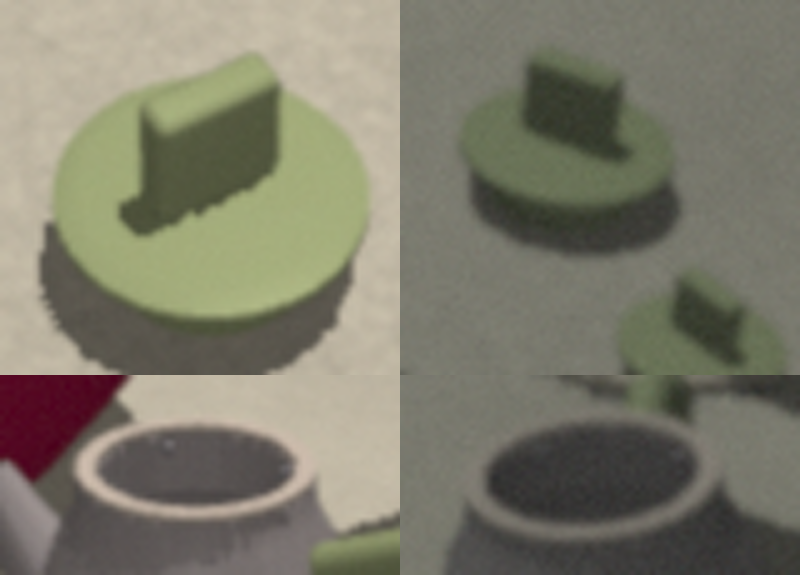

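Run:
```python
from h import *
for n,d,f,m in(('side',(342.4,374.2),(341.6,354),(349,179)),('scene',(413.4,249),(414.6,233.6),(251,215))):
    print(n,'disc',onz(n,*d,.030),'fin',onz(n,*f,.070),'mouth',onz(n,*m,.19))
p=onz('side',330,359,.07);q=onz('side',353.4,349,.07);print('findir',q-p,np.degrees(np.arctan2(*(q-p)[1::-1])))
p=onz('scene',405.2,232.5,.07);q=onz('scene',423,235.5,.07);print('findir',q-p,np.degrees(np.arctan2(*(q-p)[1::-1])))
for nm,px in(('beaker',(341,302)),('jar',(240,303))): print(nm,onz('side',*px,0))
s=sense();c=camera_info('wrist');R,_=cv2.Rodrigues(c['rvec']);print('cam in tool',s['ee_rot'].T@(-R.T@np.array(c['tvec'])-s['tcp_pos']),'\n',s['ee_rot'].T@R.T)
```

```text
side disc [0.50062226 0.21658699 0.03      ] fin [0.5016784  0.21461275 0.07      ] mouth [ 0.49603823 -0.1462761   0.19      ]
scene disc [0.51131781 0.2052853  0.03      ] fin [0.50872364 0.20493413 0.07      ] mouth [ 0.50534968 -0.15613621  0.19      ]
findir [-0.0341857  -0.02158896  0.        ] -147.7267608957496
findir [0.02524867 0.0305433  0.        ] 50.421110892783375
beaker [0.50887402 0.00515778 0.        ]
jar [0.70392756 0.0132711  0.        ]
cam in tool [ 0.00059758 -0.16219112  0.07283363] 
 [[ 9.99999484e-01  4.13431035e-04  9.27612559e-04]
 [-7.84449035e-04 -2.65659166e-01  9.64066695e-01]
 [ 6.45003870e-04 -9.64066925e-01 -2.65658704e-01]]
```

Call:
jog_arm(series=[[[0.03,-0.007,-0.041],[0,0,0],0.087],[[0.03,-0.007,-0.041],[0,0,0],0.087],[[0.03,-0.007,-0.041],[0,0,0],0.087],[[0.03,-0.007,-0.041],[0,0,0],0.087],[[0.03,-0.007,-0.041],[0,0,0],0.087],[[0.03,-0.007,-0.041],[0,0,0],0.087],[[0.03,-0.007,-0.041],[0,0,0],0.087],[[0.03,-0.007,-0.041],[0,0,0],0.087],[[0.03,-0.007,-0.041],[0,0,0],0.087],[[0.03,-0.007,-0.041],[0,0,0],0.087]])

```text
time_s: 1.4
tcp_pos: [0.5025, -0.1457, 0.2927]
ee_rot: [[-0.375, -0.0, -0.927], [0.927, 0.0, -0.375], [0.0, -1.0, 0.0]]
wrist_force: [-0.3, -0.6, -0.1]
gripper_width: 1.001
```

Call:
jog_arm(series=[[[0,0,0],[0,0,0],0.087],[[0,0,0],[0,0,0],0.087]])

```text
time_s: 1.65
tcp_pos: [0.5017, -0.1472, 0.2921]
ee_rot: [[-0.376, -0.001, -0.927], [0.927, 0.0, -0.376], [0.0, -1.0, 0.001]]
wrist_force: [0.8, 0.6, 0.8]
gripper_width: 0.998
```

Run:
```python
from h import *
s=sense();print(s['tcp_pos'],s['ee_rot'],s['joint_velocities'].max());print(proj('wrist',[[.5,-.15,.19]]));import pickle;pickle.dump(camera_info('wrist'),open('k.pkl','wb'));save('wrist','w1.png')
```

```text
[ 0.50169306 -0.14717863  0.29213279] [[-3.75812397e-01 -1.08373307e-03 -9.26695132e-01]
 [ 9.26695633e-01  9.61448791e-05 -3.75812712e-01]
 [ 4.96377655e-04 -9.99999408e-01  9.68158262e-04]] 0.10671827494166722
[[315.50084684 242.47598067]]
```

View pics/w1.png

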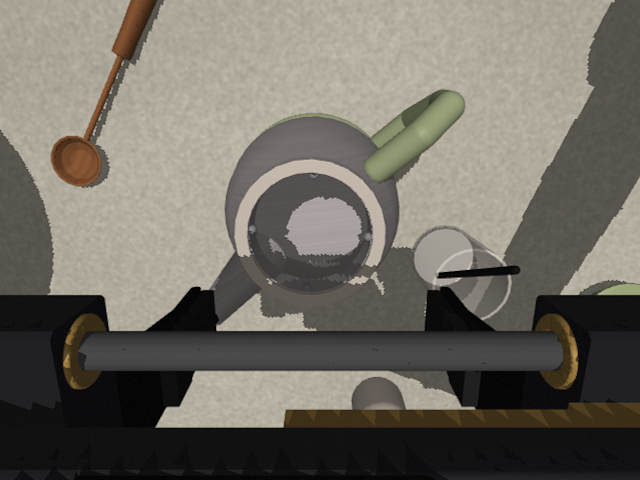

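The wrist view shows the kettle mouth centred near (310,232). Its left and right catches are at (251,229) and (368,236), and the top catch is at (314,175). I'll overlay the model on this picture, then go on to the lid.

Run:
```python
from h import *
import pickle; c=pickle.load(open('k.pkl','rb'))
m=onz('wrist',309.5,232.5,.1813,c);print(m)
im=cv2.imread('pics/w1.png')
g=cv2.resize(im[140:320,210:410],None,fx=4,fy=4,interpolation=cv2.INTER_CUBIC)[:600]
th=np.linspace(0,2*np.pi,200)
for r,z,col in((.04,.19,(0,0,255)),(.0353,.1813,(255,0,0))):
    P=proj('wrist',np.c_[m[0]+r*np.cos(th),m[1]+r*np.sin(th),0*th+z],c)
    cv2.polylines(g,[((P-[210,140])*4).astype(int)],True,col,1)
cv2.imwrite('pics/k2.png',g)
s=sense()
d=np.array([.503,.211,.20])-s['tcp_pos'];print('tool delta to lid',s['ee_rot'].T@d)
```

```text
[ 0.49733428 -0.15543252  0.1813    ]
tool delta to lid [ 0.33187248  0.09218644 -0.13600787]
```

View pics/k2.png

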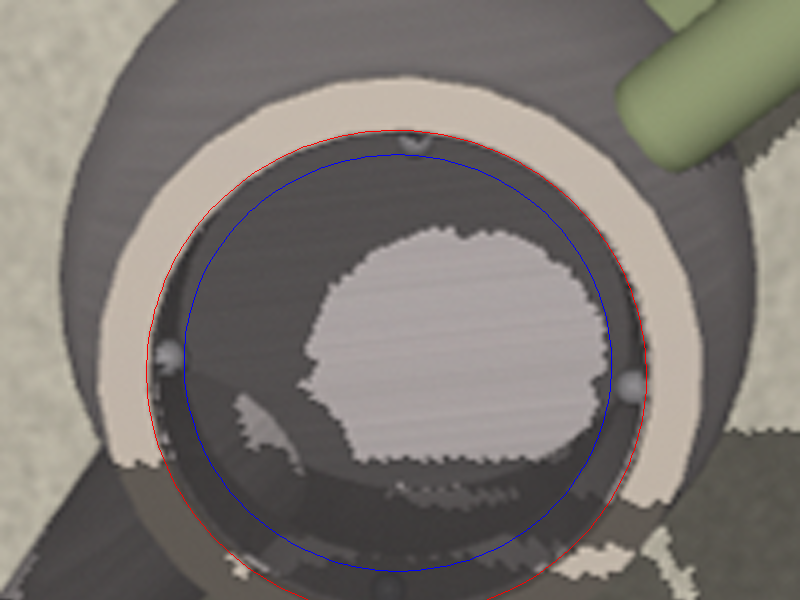

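The overlay fits the rim to under 1 mm, which puts the mouth at (0.497, -0.155). Next I go to the lid.

Call:
jog_arm(series=[[[0.047,0,-0.0195],[0,0,0],0.087],[[0.047,0,-0.0195],[0,0,0],0.087],[[0.047,0,-0.0195],[0,0,0],0.087],[[0.047,0,-0.0195],[0,0,0],0.087],[[0.047,0,-0.0195],[0,0,0],0.087],[[0.047,0,-0.0195],[0,0,0],0.087],[[0.047,0,-0.0195],[0,0,0],0.087],[[0,0.036,0],[0,-6.3,0],0.087],[[0,0.036,0],[0,-6.3,0],0.087],[[0,0.036,0],[0,-6.3,0],0.087]])

```text
time_s: 2.95
tcp_pos: [0.5051, 0.2076, 0.1834]
ee_rot: [[-0.657, -0.0, -0.754], [0.754, -0.0, -0.657], [-0.0, -1.0, 0.0]]
wrist_force: [-0.5, -0.3, 0.3]
gripper_width: 0.998
```

Call:
jog_arm(series=[[[0,0,0],[0,0,0],0.087],[[0,0,0],[0,0,0],0.087]])

```text
time_s: 3.2
tcp_pos: [0.5062, 0.2085, 0.1861]
ee_rot: [[-0.654, 0.002, -0.757], [0.757, 0.001, -0.654], [-0.001, -1.0, -0.002]]
wrist_force: [-0.1, -0.7, 0.3]
gripper_width: 0.999
```

Run:
```python
from h import *
s=sense();print(s['tcp_pos'],s['ee_rot']);import pickle;pickle.dump(camera_info('wrist'),open('l.pkl','wb'));im=save('wrist','w2.png')
cv2.imwrite('pics/w2c.png',cv2.resize(im[90:390,120:520,::-1],None,fx=2,fy=2,interpolation=cv2.INTER_CUBIC))
```

```text
[0.50615858 0.2085461  0.18606504] [[-6.53618129e-01  2.22806558e-03 -7.56821232e-01]
 [ 7.56823975e-01  7.33558385e-04 -6.53618339e-01]
 [-9.01131966e-04 -9.99997249e-01 -2.16572051e-03]]
```

View pics/w2c.png

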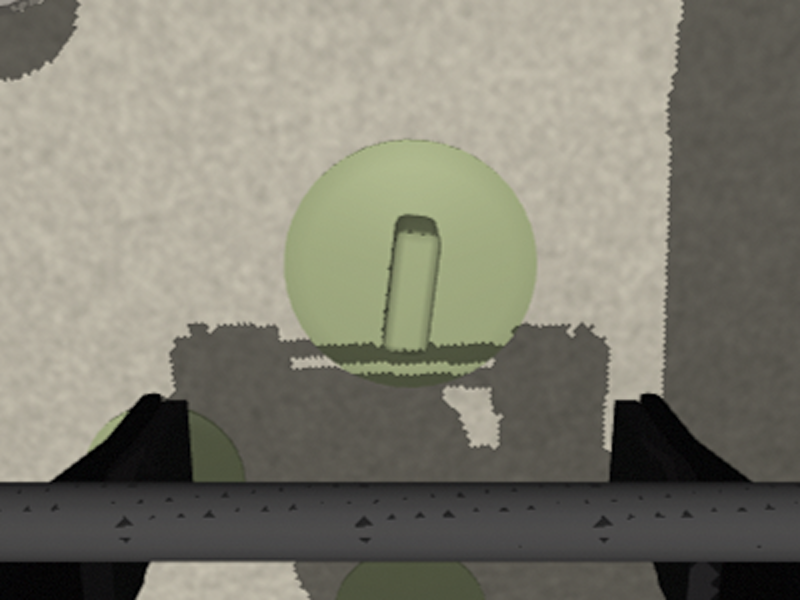

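The crop shows the large lid: disc centre at full-image pixel (325.5,221.8), fin top centre at (326.2,235.5), and the fin axis from crop (407,350) to (418,232). Two small lids appear behind the fingers.

Run:
```python
from h import *
import pickle; c=pickle.load(open('l.pkl','rb'));s=sense();R=s['ee_rot']
d=onz('wrist',325.5,221.75,.03,c);f=onz('wrist',326.2,235.5,.07,c)
a=onz('wrist',120+407/2,90+175,.07,c);b=onz('wrist',120+418/2,90+116,.07,c)
print(d,f,np.linalg.norm(b-a))
for p in(d,f,a,b):print('tool',R.T@(p-s['tcp_pos']))
v=R.T@(b-a);print('turn about tool y',np.degrees(np.arctan2(v[0],v[2])))
```

```text
[0.4999229  0.20974388 0.03      ] [0.50054153 0.2102412  0.07      ] 0.04120303967951363
tool [0.00494774 0.15650018 0.0048318 ]
tool [0.0048872  0.11650319 0.00390026]
tool [ 0.00311343  0.11657695 -0.01701841]
tool [0.00666039 0.11643216 0.02403142]
turn about tool y 4.938450130668616
```

Call:
jog_arm(series=[[[0.005,0.02,0.0045],[0,0,0],0.05],[[0,0.02,0],[0,5,0],0.05],[[0,0.03,0],[0,0,0],0.05],[[0,0.03,0],[0,0,0],0.05],[[0,0.02,0],[0,0,0],0.05],[[0,0.015,0],[0,0,0],0.05],[[0,0.012,0],[0,0,0],0.05],[[0,0,0],[0,0,0],0.05],[[0,0,0],[0,0,0],0.05]])

```text
time_s: 4.38
tcp_pos: [0.4989, 0.2101, 0.0382]
ee_rot: [[-0.587, 0.001, -0.809], [0.809, 0.001, -0.587], [-0.0, -1.0, -0.001]]
wrist_force: [-0.6, 0.3, -0.2]
gripper_width: 0.573
```

Call:
jog_arm(series=[[[0,0,0],[0,0,0],0.0],[[0,0,0],[0,0,0],0.0],[[0,0,0],[0,0,0],0.0],[[0,0,0],[0,0,0],0.0],[[0,0,0],[0,0,0],0.0],[[0,0,0],[0,0,0],0.0]])

```text
time_s: 5.12
tcp_pos: [0.4986, 0.2097, 0.0376]
ee_rot: [[-0.587, 0.0, -0.81], [0.81, 0.0, -0.587], [-0.0, -1.0, -0.0]]
wrist_force: [1.3, -1.4, 0.4]
gripper_width: 0.183
```

Call:
jog_arm(series=[[[0,-0.01,0],[0,0,0],0.0],[[0,-0.03,0],[0,0,0],0.0],[[0,-0.05,0],[0,0,0],0.0],[[0,-0.05,0],[0,0,0],0.0],[[0,-0.05,0],[0,0,0],0.0],[[0,-0.04,0],[0,0,0],0.0],[[0,-0.02,0],[0,0,0],0.0],[[0,0,0],[0,0,0],0.0],[[0,0,0],[0,0,0],0.0]])

```text
time_s: 6.25
tcp_pos: [0.4975, 0.2093, 0.2862]
ee_rot: [[-0.587, -0.003, -0.81], [0.81, -0.001, -0.587], [0.001, -1.0, 0.003]]
wrist_force: [-0.3, 0.4, -2.2]
gripper_width: 0.182
```

Run:
```python
from h import *
s=sense();print(s['tcp_pos'],s['wrist_force'],s['gripper_width']);import pickle;c=camera_info('wrist');pickle.dump((s,c),open('h.pkl','wb'));im=save('wrist','w3.png')
# held disc rim, nominal: disc top centre 24mm below grip
R=s['ee_rot'];g=s['tcp_pos']-R[:,1]*.0165
th=np.linspace(0,2*np.pi,200)
P=proj('wrist',np.array([g+R@np.array([.049*np.cos(t),.024,.049*np.sin(t)]) for t in th]),c)
o=im[:,:,::-1].copy();o=cv2.resize(o[140:440,150:490],None,fx=2,fy=2,interpolation=cv2.INTER_CUBIC)
cv2.polylines(o,[((P-[150,140])*2).astype(int)],True,(0,0,255),1);cv2.imwrite('pics/w3c.png',o)
t=np.array([.4975,-.1553,0])-s['tcp_pos'];t[2]=0;print(R.T@t)
```

```text
[0.49745369 0.20933386 0.28621937] [-0.30756798  0.44208614 -2.15883303] 0.1817443730002373
[-0.29526407  0.00035436  0.21395527]
```

View pics/w3c.png

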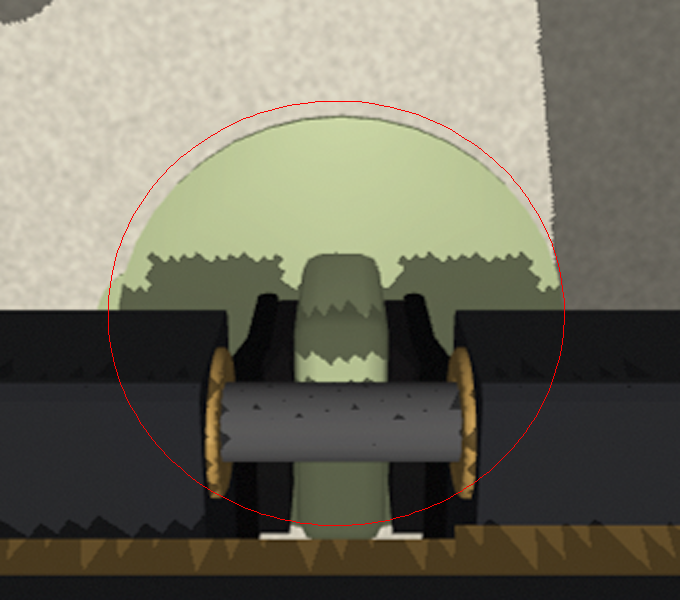

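The lid hangs from the fingers and looks straight. Its rim top is at crop (340,115), against a predicted (340,100), so I'll fit the rim offset in the tool frame.

Run:
```python
from h import *
import pickle
from scipy.optimize import least_squares as LS
def toolpts(px,depth,s,c):
    R=s['ee_rot'];out=[]
    for u,v in px:
        o,d=ray('wrist',u,v,c);o=R.T@(o-s['tcp_pos']);d=R.T@d;out.append((o+d*(depth-o[1])/d[1])[[0,2]])
    return np.array(out)
c=pickle.load(open('l.pkl','rb'))
for p in((285,263),(537,263),(411,139),(411,388)): 
    print(np.linalg.norm((onz('wrist',120+p[0]/2,90+p[1]/2,.03,c)-[.4999,.2097,.03])))
s,c=pickle.load(open('h.pkl','rb'))
# green rim edge: per column first green pixel from top
im=cv2.imread('pics/w3.png').astype(float);ex=im[:,:,1]-im[:,:,2]   # G-R
px=[]
for u in range(235,405,5):
    col=ex[150:290,u]; k=np.argmax(np.convolve(col>6,np.ones(5),'valid')>=5); px.append((u,150+k))
print(px[::6])
for dep in(.0055,.0075,.0095):
    q=toolpts(px,dep,s,c)
    r=LS(lambda t:np.hypot(*(q-t[:2]).T)-t[2],[0,0,.049],loss='soft_l1',f_scale=.0005);print(dep,r.x,np.abs(r.fun).max())
    r=LS(lambda t:np.hypot(*(q-t[:2]).T)-.0487,[0,0],loss='soft_l1',f_scale=.0005);print(r.x,np.abs(r.fun).max())
```

```text
0.048166612498754105
0.04820479271725597
0.04672567662387403
0.05072833724981702
[(235, np.int64(236)), (265, np.int64(212)), (295, np.int64(201)), (325, np.int64(198)), (355, np.int64(203)), (385, np.int64(218))]
0.0055 [ 0.0008395  -0.00028115  0.04647762] 0.00024136663391491342
[ 0.00095599 -0.00270161] 0.0006897987637478065
0.0075 [ 0.00084256 -0.00115121  0.04703172] 0.0002442927034825501
[ 0.00092501 -0.00297327] 0.0005561276118037153
0.0095 [ 0.00084562 -0.00202128  0.04758583] 0.0002472192936745776
[ 0.00089611 -0.00324147] 0.00042225877623298935
```

```bash
cat > rel.py <<'E'
from h import *
import pickle
from scipy.spatial.transform import Rotation as Ro
from scipy.optimize import least_squares as LS
h3=pickle.load(open('h.pkl','rb'));s,c=h3
def ext(s,c):
    R=cv2.Rodrigues(c['rvec'])[0];return s['ee_rot'].T@(-R.T@np.array(c['tvec'])-s['tcp_pos']),s['ee_rot'].T@R.T
E3=ext(s,c);print('ext w3',E3[0]); C=np.array([.0006,-.1622,.0728]) if 0 else E3[0]
Rc=E3[1]
K=np.array([[c['fx'],0,c['cx']],[0,c['fy'],c['cy']],[0,0,1]])
def pt(p): q=(Rc.T@(np.atleast_2d(p)-C).T);q=K@q;return (q[:2]/q[2]).T
th=np.linspace(0,2*np.pi,721)
im=cv2.imread('pics/w3.png').astype(float);ex=im[:,:,1]-im[:,:,2]
px=np.array([(u,150+np.argmax(np.convolve(ex[150:290,u]>6,np.ones(5),'valid')>=5)) for u in range(235,405,5)],float)
def sil(x,z,y,r):  # upper silhouette of disc: min row per column over top & underside rims
    out=np.full(len(px),1e9)
    for yy in(y,y+.006):
        P=pt(np.c_[x+r*np.cos(th),0*th+yy,z+r*np.sin(th)]);P=P[np.sin(th)>0];o=np.argsort(P[:,0])
        out=np.minimum(out,np.interp(px[:,0],P[o,0],P[o,1]))
    return out
for y in(.0055,.0075,.0095):
  for r in(.0487,.049):
    f=LS(lambda t:sil(t[0],t[1],y,r)-px[:,1],[0,0]);print('lid in tool',y,r,f.x,np.abs(f.fun).max())
# mouth in w1 tool frame, from pixels
u,v=310,232; d=Rc@np.linalg.inv(K)@[u,v,1]; dep=.293-.1813; m=C+d*(dep-C[1])/d[1]; print('mouth in tool w1',m)
# command bookkeeping
R0=np.array([[-.375,0,-.927],[.927,0,-.375],[0,-1,0]]);R1=R0@Ro.from_rotvec([0,-18.9,0],degrees=True).as_matrix();R2=R1@Ro.from_rotvec([0,5,0],degrees=True).as_matrix()
D=R0@[.329,0,-.1365]+R1@[.005,0,.0045]
print('target TCP shift in R2 (lid offset not subtracted):',R2.T@(R0@m-D),'R2',R2[:,0])
E
python3 rel.py
```

```text
ext w3 [ 0.00057797 -0.16218238  0.07269085]
lid in tool 0.0055 0.0487 [ 0.00084404 -0.00352133] 0.874690407636507
lid in tool 0.0055 0.049 [ 0.00085777 -0.0038571 ] 1.0916371999173293
lid in tool 0.0075 0.0487 [ 0.00082149 -0.00376959] 0.6816688085284568
lid in tool 0.0075 0.049 [ 0.00083541 -0.00410657] 0.6826373392455594
lid in tool 0.0095 0.0487 [ 0.00079882 -0.00401556] 0.9815094001699833
lid in tool 0.0095 0.049 [ 0.00081247 -0.00435385] 0.8132273172941495
mouth in tool w1 [-0.00574089  0.1117      0.00693804]
target TCP shift in R2 (lid offset not subtracted): [-0.29505586  0.1117      0.21472329] R2 [-0.58671008  0.80976866  0.        ]
```

Call:
jog_arm(series=[[[-0.02,0,0.0146],[0,0,0],0.0],[[-0.037,0,0.0271],[0,0,0],0.0],[[-0.037,0,0.0271],[0,0,0],0.0],[[-0.037,0,0.0271],[0,0,0],0.0],[[-0.037,0,0.0271],[0,0,0],0.0],[[-0.037,0,0.0271],[0,0,0],0.0],[[-0.037,0,0.0271],[0,0,0],0.0],[[-0.037,0,0.0271],[0,0,0],0.0],[[-0.017,0,0.0125],[0,0,0],0.0],[[0,0,0],[0,0,0],0.0]])

```text
time_s: 7.55
tcp_pos: [0.4958, -0.1584, 0.2859]
ee_rot: [[-0.585, -0.003, -0.811], [0.811, 0.0, -0.585], [0.002, -1.0, 0.003]]
wrist_force: [-0.2, 0.7, -1.4]
gripper_width: 0.182
```

Call:
jog_arm(series=[[[0,0.02,0],[0,0,0],0.0],[[0,0.02,0],[0,0,0],0.0],[[0,0.01,0],[0,0,0],0.0],[[0,0,0],[0,0,0],0.0],[[0,0,0],[0,0,0],0.0]])

```text
time_s: 8.18
tcp_pos: [0.4972, -0.1571, 0.2383]
ee_rot: [[-0.588, 0.001, -0.809], [0.809, -0.0, -0.588], [-0.001, -1.0, -0.001]]
wrist_force: [0.7, -0.3, -1.1]
gripper_width: 0.178
```

Run:
```python
from h import *
s=sense();print(s['tcp_pos'],s['wrist_force'],s['gripper_width'])
a=save('side','s4.png')[:,:,::-1];b=save('scene','c4.png')[:,:,::-1];w=save('wrist','w4.png')[:,:,::-1]
def cr(im,x,y,ww,h,k): return cv2.resize(im[y:y+h,x:x+ww],None,fx=k,fy=k,interpolation=cv2.INTER_CUBIC)
cv2.imwrite('pics/c4m.png',np.vstack([np.hstack([cr(a,310,120,80,80,5),cr(b,212,155,80,80,5)]),cr(w,160,180,320,80,2.5)]))
```

```text
[ 0.4971773  -0.15705352  0.23827064] [ 0.65719193 -0.32133031 -1.08161518] 0.17763701098232712
```

View pics/c4m.png

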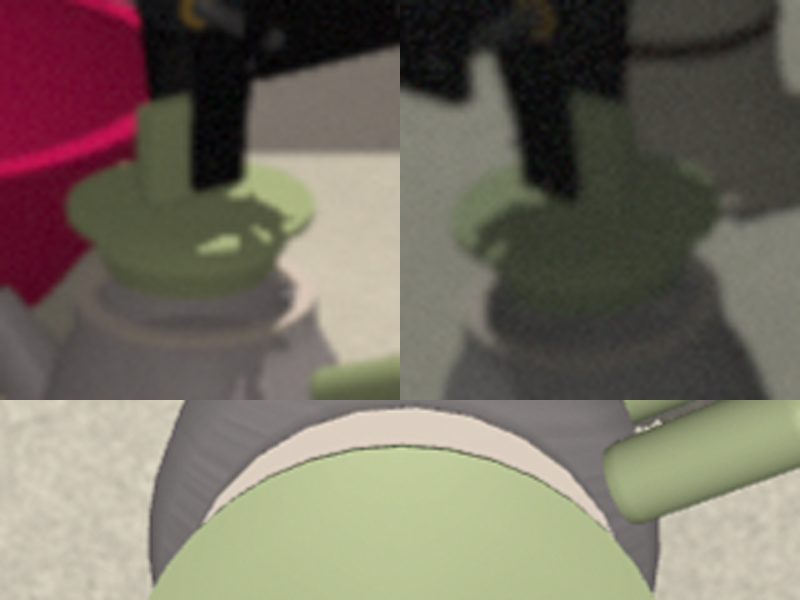

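Run:
```python
from h import *
for n,m,dx in(('side',(.496,-.1463),191-195),('scene',(.5053,-.1561),187.5-195)):
    a=proj(n,[[*m,.19],[*m,.2305],[m[0]+.01,m[1],.2305],[m[0],m[1]+.01,.2305]]);print(n,'expected col shift',a[1]-a[0],'observed',dx/5,'per 10mm x,y',a[2]-a[1],a[3]-a[1])
# seal outer radius and centre in w1, and seal arc in w4, same code
import pickle
from scipy.optimize import least_squares as LS
def tp(px,c,z): return np.array([onz('wrist',u,v,z,c)[:2] for u,v in px])
c1=pickle.load(open('k.pkl','rb'))
k=lambda a:[(210+x/4,140+y/4) for x,y in a]
inn=k([(155,330),(645,330),(405,134),(240,185),(560,180)]);out=k([(99,365),(703,365),(405,77),(185,150),(620,150)])
for nm,p in(('in',inn),('out',out)):
    q=tp(p,c1,.19);r=LS(lambda t:np.hypot(*(q-t[:2]).T)-t[2],[.497,-.155,.04]);print(nm,r.x,r.fun*1e3)
c4=camera_info('wrist');s=sense();R=s['ee_rot']
w=lambda a:[(160+x/2.5,180+(y-400)/2.5) for x,y in a]
q=tp(w([(405,408),(205,522),(610,530),(280,450),(530,450)]),c4,.19)
for rr in(.0485,.0493,.050):
    r=LS(lambda t:np.hypot(*(q-t[:2]).T)-rr,[.497,-.155]);d=R.T@(np.r_[r.x,s['tcp_pos'][2]]-s['tcp_pos']);print('mouth w4',rr,r.x,r.fun*1e3,'tool',d)
```

```text
side expected col shift [  0.04900129 -19.03243311] observed -0.8 per 10mm x,y [-5.1289151  -0.00728631] [-0.07203578  1.9779108 ]
scene expected col shift [ -2.01958411 -19.43274664] observed -1.5 per 10mm x,y [1.25289991 2.38543966] [ 5.39588268 -0.91133456]
in [ 0.49690083 -0.15480215  0.03995148] [ 0.05114208 -0.28309732 -0.64189512  0.1573365   0.71651387]
out [ 0.49627994 -0.15495712  0.04854037] [-0.11028951 -0.37231039 -1.24304318  0.66021561  1.06542746]
mouth w4 0.0485 [ 0.49798526 -0.15422244] [ 0.8842594  -0.07067242 -0.04415214 -0.46162563 -0.50206279] tool [ 1.82760788e-03  9.93621233e-07 -2.53833117e-03]
mouth w4 0.0493 [ 0.49880403 -0.15364983] [ 1.08321773 -0.33600126 -0.31391364 -0.41472126 -0.43627079] tool [ 1.81037931e-03  2.09017446e-06 -3.53731394e-03]
mouth w4 0.05 [ 0.49951805 -0.15315067] [ 1.25426649 -0.5581598  -0.5396071  -0.37171758 -0.37717479] tool [ 1.79520287e-03  3.04646336e-06 -4.40837863e-03]
```

Call:
jog_arm(series=[[[0.0005,0.008,0.0005],[0,0,0],0.0],[[0,0.005,0],[0,0,0],0.0],[[0,0.003,0],[0,0,0],0.0],[[0,0.002,0],[0,0,0],0.0],[[0,0.001,0],[0,0,0],0.0],[[0,0,0],[0,0,0],0.0]])

```text
time_s: 9.07
tcp_pos: [0.496, -0.1571, 0.2186]
ee_rot: [[-0.587, 0.0, -0.81], [0.81, -0.0, -0.587], [-0.0, -1.0, -0.0]]
wrist_force: [0.0, -0.7, -1.7]
gripper_width: 0.178
```

Call:
jog_arm(series=[[[0,0.001,0],[0,0,0],0.0],[[0,0.001,0],[0,0,0],0.0],[[0,0,0],[0,0,0],0.0]])

```text
time_s: 9.45
tcp_pos: [0.4959, -0.1571, 0.2165]
ee_rot: [[-0.587, -0.0, -0.81], [0.81, 0.0, -0.587], [0.0, -1.0, 0.0]]
wrist_force: [0.2, -0.2, -1.9]
gripper_width: 0.181
```

Call:
jog_arm(series=[[[0,0.001,0],[0,0,0],0.0],[[0,0.001,0],[0,0,0],0.0],[[0,0,0],[0,0,0],0.0]])

```text
time_s: 9.82
tcp_pos: [0.4957, -0.1572, 0.2145]
ee_rot: [[-0.587, -0.001, -0.81], [0.81, -0.0, -0.587], [0.0, -1.0, 0.001]]
wrist_force: [-1.1, -1.6, -0.7]
gripper_width: 0.18
```

Call:
jog_arm(series=[[[0,0.001,0],[0,0,0],0.0],[[0,0,0],[0,0,0],0.0]])

```text
time_s: 10.07
tcp_pos: [0.4957, -0.1574, 0.2136]
ee_rot: [[-0.587, -0.0, -0.81], [0.81, -0.0, -0.587], [-0.0, -1.0, 0.001]]
wrist_force: [-1.6, -1.6, 0.9]
gripper_width: 0.18
```

Call:
jog_arm(series=[[[0,0.001,0],[0,0,0],0.0],[[0,0,0],[0,0,0],0.0]])

```text
time_s: 10.32
tcp_pos: [0.4959, -0.1574, 0.2128]
ee_rot: [[-0.587, -0.0, -0.81], [0.81, -0.001, -0.587], [-0.0, -1.0, 0.0]]
wrist_force: [-2.7, -1.7, 1.8]
gripper_width: 0.182
```

Call:
jog_arm(series=[[[0,0,0.001],[0,0,0],0.0],[[0,0,0],[0,0,0],0.0]])

```text
time_s: 10.58
tcp_pos: [0.4955, -0.1577, 0.2128]
ee_rot: [[-0.587, 0.001, -0.81], [0.81, 0.0, -0.587], [-0.001, -1.0, -0.001]]
wrist_force: [-1.9, -0.9, 1.9]
gripper_width: 0.181
```

Call:
jog_arm(series=[[[0,0.001,0],[0,0,0],0.0],[[0,0,0],[0,0,0],0.0]])

```text
time_s: 10.82
tcp_pos: [0.4957, -0.1577, 0.2122]
ee_rot: [[-0.587, 0.002, -0.809], [0.809, -0.0, -0.587], [-0.001, -1.0, -0.001]]
wrist_force: [-0.8, -0.6, 5.0]
gripper_width: 0.187
```

Call:
jog_arm(series=[[[0,0.001,0.0005],[0,0,0],0.0],[[0,0,0],[0,0,0],0.0]])

```text
time_s: 11.08
tcp_pos: [0.4957, -0.158, 0.2116]
ee_rot: [[-0.587, 0.003, -0.809], [0.809, -0.0, -0.587], [-0.002, -1.0, -0.002]]
wrist_force: [-0.5, -1.0, 5.8]
gripper_width: 0.182
```

Call:
jog_arm(series=[[[0,0.001,0],[0,0,0],0.0],[[0,0,0],[0,0,0],0.0]])

```text
time_s: 11.32
tcp_pos: [0.4959, -0.1581, 0.2111]
ee_rot: [[-0.588, 0.003, -0.809], [0.809, -0.001, -0.588], [-0.003, -1.0, -0.002]]
wrist_force: [-1.5, -1.0, 7.5]
gripper_width: 0.182
```

Call:
jog_arm(series=[[[0,0.001,0],[0,0,0],0.0],[[0,0,0],[0,0,0],0.0]])

```text
time_s: 11.58
tcp_pos: [0.4962, -0.1581, 0.2103]
ee_rot: [[-0.588, 0.004, -0.809], [0.809, -0.001, -0.588], [-0.003, -1.0, -0.003]]
wrist_force: [-1.3, -0.1, 7.3]
gripper_width: 0.18
```

Call:
jog_arm(series=[[[0,0.001,0],[0,0,0],0.0],[[0,0,0],[0,0,0],0.0]])

```text
time_s: 11.82
tcp_pos: [0.4963, -0.1581, 0.2092]
ee_rot: [[-0.588, 0.004, -0.809], [0.809, -0.001, -0.588], [-0.003, -1.0, -0.003]]
wrist_force: [-0.0, 0.1, 7.6]
gripper_width: 0.182
```

Call:
jog_arm(series=[[[0,0.001,0],[0,0,0],0.0],[[0,0,0],[0,0,0],0.0]])

```text
time_s: 12.08
tcp_pos: [0.4963, -0.1582, 0.2086]
ee_rot: [[-0.588, 0.005, -0.809], [0.809, -0.001, -0.588], [-0.004, -1.0, -0.003]]
wrist_force: [-1.4, -0.3, 9.3]
gripper_width: 0.184
```

Call:
jog_arm(series=[[[0,0.001,0],[0,0,0],0.0],[[0,0,0],[0,0,0],0.0]])

```text
time_s: 12.32
tcp_pos: [0.4953, -0.1578, 0.2054]
ee_rot: [[-0.587, 0.002, -0.81], [0.81, 0.0, -0.587], [-0.001, -1.0, -0.002]]
wrist_force: [0.8, -2.2, -3.1]
gripper_width: 0.182
```

Snapped: the push fell from about 11 N to nothing. Now down onto the seal.

Call:
jog_arm(series=[[[0,0.001,0],[0,0,0],0.0],[[0,0.001,0],[0,0,0],0.0],[[0,0,0],[0,0,0],0.0]])

```text
time_s: 12.7
tcp_pos: [0.4942, -0.1576, 0.2026]
ee_rot: [[-0.587, -0.002, -0.81], [0.81, 0.001, -0.587], [0.002, -1.0, 0.001]]
wrist_force: [0.5, -0.6, -3.1]
gripper_width: 0.177
```

Call:
jog_arm(series=[[[0,0.001,0],[0,0,0],0.0],[[0,0,0],[0,0,0],0.0]])

```text
time_s: 12.95
tcp_pos: [0.4945, -0.1578, 0.2025]
ee_rot: [[-0.587, -0.001, -0.81], [0.81, 0.0, -0.587], [0.001, -1.0, 0.0]]
wrist_force: [-0.8, 0.5, -0.8]
gripper_width: 0.181
```

Call:
jog_arm(series=[[[0,0.001,0],[0,0,0],0.0],[[0,0,0],[0,0,0],0.0]])

```text
time_s: 13.2
tcp_pos: [0.4946, -0.1579, 0.2021]
ee_rot: [[-0.587, 0.0, -0.809], [0.809, -0.0, -0.587], [-0.0, -1.0, -0.0]]
wrist_force: [-2.0, 1.4, 2.5]
gripper_width: 0.182
```

Call:
jog_arm(series=[[[0.0005,0.001,0],[0,0,0],0.0],[[0,0.0005,0],[0,0,0],0.0],[[0,0,0],[0,0,0],0.0],[[0,0,0],[0,0,0],0.0],[[0,0,0],[0,0,0],0.0],[[0,0,0],[0,0,0],0.0]])

```text
time_s: 13.95
tcp_pos: [0.4947, -0.1579, 0.2012]
ee_rot: [[-0.587, 0.001, -0.809], [0.809, -0.001, -0.587], [-0.001, -1.0, -0.0]]
wrist_force: [-1.7, 1.1, 7.0]
gripper_width: 0.18
```

Call:
jog_arm(series=[[[0,-0.001,0],[0,0,0],0.0],[[0,-0.001,0],[0,0,0],0.0],[[0,0,0],[0,0,0],0.0]])

```text
time_s: 14.32
tcp_pos: [0.4945, -0.1577, 0.2021]
ee_rot: [[-0.587, 0.0, -0.81], [0.81, -0.0, -0.587], [-0.0, -1.0, -0.0]]
wrist_force: [-1.5, 0.1, 2.9]
gripper_width: 0.179
```

Call:
jog_arm(series=[[[0,-0.001,0],[0,0,0],0.0],[[0,0,0],[0,0,0],0.0]])

```text
time_s: 14.58
tcp_pos: [0.4944, -0.1576, 0.2025]
ee_rot: [[-0.587, -0.0, -0.81], [0.81, 0.0, -0.587], [0.0, -1.0, 0.0]]
wrist_force: [-0.8, -1.1, -0.9]
gripper_width: 0.179
```

Call:
jog_arm(series=[[[0,-0.0007,0],[0,0,0],0.0],[[0,0,0],[0,0,0],0.0]])

```text
time_s: 14.82
tcp_pos: [0.4942, -0.1575, 0.2028]
ee_rot: [[-0.587, -0.001, -0.81], [0.81, 0.0, -0.587], [0.001, -1.0, 0.001]]
wrist_force: [0.3, -1.6, -6.1]
gripper_width: 0.182
```

Call:
jog_arm(series=[[[0,-0.0006,0],[0,0,0],0.0],[[0,0,0],[0,0,0],0.0]])

```text
time_s: 15.08
tcp_pos: [0.494, -0.1574, 0.2031]
ee_rot: [[-0.587, -0.001, -0.81], [0.81, 0.001, -0.587], [0.001, -1.0, 0.001]]
wrist_force: [3.0, -1.5, -10.8]
gripper_width: 0.184
```

Call:
jog_arm(series=[[[0,-0.0005,0],[0,0,0],0.0],[[0,0,0],[0,0,0],0.0]])

```text
time_s: 15.32
tcp_pos: [0.4938, -0.1573, 0.2035]
ee_rot: [[-0.587, -0.002, -0.81], [0.81, 0.001, -0.587], [0.002, -1.0, 0.001]]
wrist_force: [2.2, -2.8, -15.3]
gripper_width: 0.185
```

Call:
jog_arm(series=[[[0,0.0004,0],[0,0,0],0.0],[[0,0,0],[0,0,0],0.0]])

```text
time_s: 15.58
tcp_pos: [0.4938, -0.1573, 0.2036]
ee_rot: [[-0.587, -0.002, -0.81], [0.81, 0.001, -0.587], [0.002, -1.0, 0.001]]
wrist_force: [1.5, -1.8, -17.2]
gripper_width: 0.182
```

Call:
jog_arm(series=[[[0,0,0],[0,0,0],0.0],[[0,0,0],[0,0,0],0.0],[[0,0,0],[0,0,0],0.0],[[0,0,0],[0,0,0],0.0]])

```text
time_s: 16.08
tcp_pos: [0.4939, -0.1573, 0.2038]
ee_rot: [[-0.587, -0.002, -0.81], [0.81, 0.001, -0.587], [0.001, -1.0, 0.001]]
wrist_force: [1.7, -0.8, -20.8]
gripper_width: 0.182
```

Call:
jog_arm(series=[[[0,0,0],[0,0,0],0.0],[[0,0,0],[0,0,0],0.0],[[0,0,0],[0,0,0],0.0]])

```text
time_s: 16.45
tcp_pos: [0.4938, -0.1574, 0.2039]
ee_rot: [[-0.587, -0.002, -0.81], [0.81, 0.001, -0.587], [0.001, -1.0, 0.001]]
wrist_force: [1.1, 0.1, -21.3]
gripper_width: 0.178
```

The force creeps upward, so the controller has integral action. I'm backing off.

Call:
jog_arm(series=[[[0,0.001,0],[0,0,0],0.0]])

```text
time_s: 16.58
tcp_pos: [0.4941, -0.1576, 0.2037]
ee_rot: [[-0.587, -0.001, -0.809], [0.809, -0.0, -0.587], [0.0, -1.0, 0.001]]
wrist_force: [-1.0, 0.4, -16.4]
gripper_width: 0.183
```

Call:
jog_arm(series=[[[0,0,0],[0,0,0],0.0]])

```text
time_s: 16.7
tcp_pos: [0.4942, -0.1575, 0.2039]
ee_rot: [[-0.587, -0.0, -0.809], [0.809, -0.0, -0.587], [0.0, -1.0, 0.0]]
wrist_force: [-0.6, 0.3, -15.3]
gripper_width: 0.187
```

Call:
jog_arm(series=[[[0,0.0004,0],[0,0,0],0.0]])

```text
time_s: 16.82
tcp_pos: [0.4943, -0.1576, 0.2038]
ee_rot: [[-0.587, 0.0, -0.809], [0.809, -0.0, -0.587], [-0.0, -1.0, 0.0]]
wrist_force: [-1.1, 0.3, -12.2]
gripper_width: 0.18
```

Call:
jog_arm(series=[[[0,0,0],[0,0,0],0.0]])

```text
time_s: 16.95
tcp_pos: [0.4944, -0.1576, 0.2038]
ee_rot: [[-0.587, 0.0, -0.809], [0.809, -0.0, -0.587], [-0.0, -1.0, -0.0]]
wrist_force: [-0.9, 0.5, -13.2]
gripper_width: 0.182
```

Call:
jog_arm(series=[[[0,0,0],[0,0,0],0.0]])

```text
time_s: 17.08
tcp_pos: [0.4945, -0.1577, 0.2037]
ee_rot: [[-0.587, 0.0, -0.809], [0.809, -0.0, -0.587], [-0.001, -1.0, -0.0]]
wrist_force: [-2.0, 0.0, -12.3]
gripper_width: 0.183
```

Steady near 12.5 N. I'm holding and watching.

Call:
jog_arm(series=[[[0,0,0],[0,0,0],0.0]])

```text
time_s: 17.2
tcp_pos: [0.4945, -0.1577, 0.2037]
ee_rot: [[-0.587, 0.001, -0.809], [0.809, -0.0, -0.587], [-0.001, -1.0, -0.0]]
wrist_force: [-1.2, 0.7, -10.7]
gripper_width: 0.187
```

Call:
jog_arm(series=[[[0,0,0],[0,0,0],0.0]])

```text
time_s: 17.32
tcp_pos: [0.4946, -0.1577, 0.2036]
ee_rot: [[-0.587, 0.001, -0.809], [0.809, -0.0, -0.587], [-0.001, -1.0, -0.0]]
wrist_force: [-2.3, 0.8, -9.8]
gripper_width: 0.184
```

Call:
jog_arm(series=[[[0,0,0],[0,0,0],0.0]])

```text
time_s: 17.45
tcp_pos: [0.4946, -0.1577, 0.2036]
ee_rot: [[-0.587, 0.001, -0.809], [0.809, -0.0, -0.587], [-0.001, -1.0, -0.0]]
wrist_force: [-1.6, -0.0, -8.9]
gripper_width: 0.183
```

Call:
jog_arm(series=[[[0,0,0],[0,0,0],0.0]])

```text
time_s: 17.58
tcp_pos: [0.4946, -0.1577, 0.2036]
ee_rot: [[-0.587, 0.001, -0.809], [0.809, -0.0, -0.587], [-0.001, -1.0, -0.0]]
wrist_force: [-1.9, 0.5, -8.8]
gripper_width: 0.183
```

Call:
jog_arm(series=[[[0,-0.0003,0],[0,0,0],0.0]])

```text
time_s: 17.7
tcp_pos: [0.4946, -0.1576, 0.2036]
ee_rot: [[-0.587, 0.0, -0.809], [0.809, -0.0, -0.587], [-0.0, -1.0, -0.0]]
wrist_force: [-1.0, 0.2, -10.3]
gripper_width: 0.183
```

Call:
jog_arm(series=[[[0,0,0],[0,0,0],0.0]])

```text
time_s: 17.82
tcp_pos: [0.4946, -0.1576, 0.2035]
ee_rot: [[-0.587, 0.0, -0.809], [0.809, -0.0, -0.587], [-0.0, -1.0, -0.0]]
wrist_force: [-2.9, -0.5, -7.4]
gripper_width: 0.18
```

Call:
jog_arm(series=[[[0,-0.0001,0],[0,0,0],0.0]])

```text
time_s: 17.95
tcp_pos: [0.4946, -0.1576, 0.2036]
ee_rot: [[-0.587, 0.0, -0.81], [0.81, -0.0, -0.587], [-0.0, -1.0, -0.0]]
wrist_force: [-2.6, 0.3, -8.6]
gripper_width: 0.18
```

Call:
jog_arm(series=[[[0,0,0],[0,0,0],0.0]])

```text
time_s: 18.08
tcp_pos: [0.4946, -0.1576, 0.2035]
ee_rot: [[-0.587, 0.0, -0.81], [0.81, -0.0, -0.587], [-0.0, -1.0, -0.0]]
wrist_force: [-1.7, 0.7, -7.9]
gripper_width: 0.18
```

Call:
jog_arm(series=[[[0,-0.0004,0],[0,0,0],0.0],[[0,0,0],[0,0,0],0.0]])

```text
time_s: 18.32
tcp_pos: [0.4944, -0.1576, 0.2036]
ee_rot: [[-0.587, -0.0, -0.81], [0.81, 0.0, -0.587], [0.0, -1.0, 0.0]]
wrist_force: [-1.0, 0.6, -10.2]
gripper_width: 0.186
```

Call:
jog_arm(series=[[[0,0,0],[0,0,0],0.0]])

```text
time_s: 18.45
tcp_pos: [0.4944, -0.1576, 0.2037]
ee_rot: [[-0.587, -0.0, -0.81], [0.81, 0.0, -0.587], [0.0, -1.0, 0.0]]
wrist_force: [-2.0, -0.4, -10.8]
gripper_width: 0.181
```

Call:
jog_arm(series=[[[0,0,0],[0,0,0],0.0]])

```text
time_s: 18.58
tcp_pos: [0.4944, -0.1576, 0.2037]
ee_rot: [[-0.587, -0.0, -0.81], [0.81, 0.0, -0.587], [0.0, -1.0, 0.0]]
wrist_force: [-1.1, -0.8, -10.7]
gripper_width: 0.183
```

Call:
jog_arm(series=[[[0,0,0],[0,0,0],0.0]])

```text
time_s: 18.7
tcp_pos: [0.4944, -0.1576, 0.2036]
ee_rot: [[-0.587, -0.0, -0.81], [0.81, 0.0, -0.587], [0.0, -1.0, 0.0]]
wrist_force: [-0.8, 0.3, -11.8]
gripper_width: 0.181
```

Nicely steady around 11 to 12 N. I'm holding it longer.

Call:
jog_arm(series=[[[0,0,0],[0,0,0],0.0],[[0,0,0],[0,0,0],0.0]])

```text
time_s: 18.95
tcp_pos: [0.4944, -0.1575, 0.2037]
ee_rot: [[-0.587, -0.0, -0.81], [0.81, 0.0, -0.587], [0.0, -1.0, 0.0]]
wrist_force: [-2.1, -1.1, -11.4]
gripper_width: 0.183
```

Call:
jog_arm(series=[[[0,0,0],[0,0,0],0.0],[[0,0,0],[0,0,0],0.0]])

```text
time_s: 19.2
tcp_pos: [0.4944, -0.1575, 0.2037]
ee_rot: [[-0.587, -0.0, -0.81], [0.81, 0.0, -0.587], [0.0, -1.0, 0.0]]
wrist_force: [-1.0, 0.8, -13.1]
gripper_width: 0.184
```

Call:
jog_arm(series=[[[0,0,0],[0,0,0],0.0],[[0,0,0],[0,0,0],0.0]])

```text
time_s: 19.45
tcp_pos: [0.4944, -0.1575, 0.2037]
ee_rot: [[-0.587, -0.0, -0.81], [0.81, 0.0, -0.587], [0.0, -1.0, 0.0]]
wrist_force: [-1.1, 0.2, -12.5]
gripper_width: 0.184
```

Call:
jog_arm(series=[[[0,0,0],[0,0,0],0.0],[[0,0,0],[0,0,0],0.0]])

```text
time_s: 19.7
tcp_pos: [0.4943, -0.1575, 0.2037]
ee_rot: [[-0.587, -0.0, -0.81], [0.81, 0.0, -0.587], [0.0, -1.0, 0.0]]
wrist_force: [-0.8, 0.1, -12.5]
gripper_width: 0.184
```

More than 1 s at about 12 N. Now it settles back home.

Call:
jog_arm(series=[[[0,0.001,0],[0,0,0],0.0],[[0,0.0005,0],[0,0,0],0.0],[[0,0,0],[0,0,0],0.0],[[0,0,0],[0,0,0],0.0]])

```text
time_s: 20.2
tcp_pos: [0.4948, -0.1577, 0.2032]
ee_rot: [[-0.587, 0.001, -0.809], [0.809, -0.0, -0.587], [-0.001, -1.0, -0.001]]
wrist_force: [-2.9, 0.3, -5.3]
gripper_width: 0.182
```

Call:
jog_arm(series=[[[0,0.0003,0],[0,0,0],0.0],[[0,0,0],[0,0,0],0.0],[[0,0,0],[0,0,0],0.0]])

```text
time_s: 20.58
tcp_pos: [0.495, -0.1577, 0.2028]
ee_rot: [[-0.587, 0.002, -0.809], [0.809, -0.001, -0.587], [-0.001, -1.0, -0.001]]
wrist_force: [-2.7, 1.0, -2.0]
gripper_width: 0.177
```

Call:
jog_arm(series=[[[0.0004,0.0003,0.0003],[0,0,0],0.0],[[0,0,0],[0,0,0],0.0],[[0,0,0],[0,0,0],0.0]])

```text
time_s: 20.95
tcp_pos: [0.4948, -0.1576, 0.2025]
ee_rot: [[-0.587, 0.002, -0.809], [0.809, -0.001, -0.587], [-0.002, -1.0, -0.001]]
wrist_force: [-1.3, -0.2, 1.5]
gripper_width: 0.18
```

Call:
jog_arm(series=[[[0,0,0],[0,0,0],0.03],[[0,0,0],[0,0,0],0.05],[[0,0,0],[0,0,0],0.05],[[0,0,0],[0,0,0],0.05],[[0,-0.01,0],[0,0,0],0.05],[[0,-0.03,0],[0,0,0],0.05],[[0,-0.03,0],[0,0,0],0.05],[[0,-0.03,0],[0,0,0],0.05],[[0,0,0],[0,0,0],0.05],[[0,0,0],[0,0,0],0.05]])

```text
time_s: 22.2
tcp_pos: [0.4936, -0.1573, 0.3016]
ee_rot: [[-0.587, -0.0, -0.81], [0.81, 0.0, -0.587], [0.001, -1.0, -0.0]]
wrist_force: [1.0, -0.3, -0.2]
gripper_width: 0.575
```

Run:
```python
from h import *
s=sense();print(s['time_s'],s['tcp_pos'],s['wrist_force'])
a=save('side','s5.png')[:,:,::-1];b=save('scene','c5.png')[:,:,::-1];w=save('wrist','w5.png')[:,:,::-1]
def cr(im,x,y,ww,h,k): return cv2.resize(im[y:y+h,x:x+ww],None,fx=k,fy=k,interpolation=cv2.INTER_CUBIC)
cv2.imwrite('pics/c5m.png',np.vstack([np.hstack([cr(a,290,130,120,140,3.333),cr(b,192,165,120,140,3.333)])[:350],cr(w,60,90,520,160,1)[:, :].copy().repeat(1,0) if 0 else cv2.resize(w[60:300,60:580],(800,369))])[:600] if 0 else np.vstack([np.hstack([cr(a,310,130,80,55,5),cr(b,212,165,80,55,5)]),cv2.resize(w[80:290,110:530],(800,400))[:325]]))
```

```text
22.2 [ 0.49361591 -0.15727458  0.30156601] [ 0.95667712 -0.27798497 -0.16878049]
```

View pics/c5m.png

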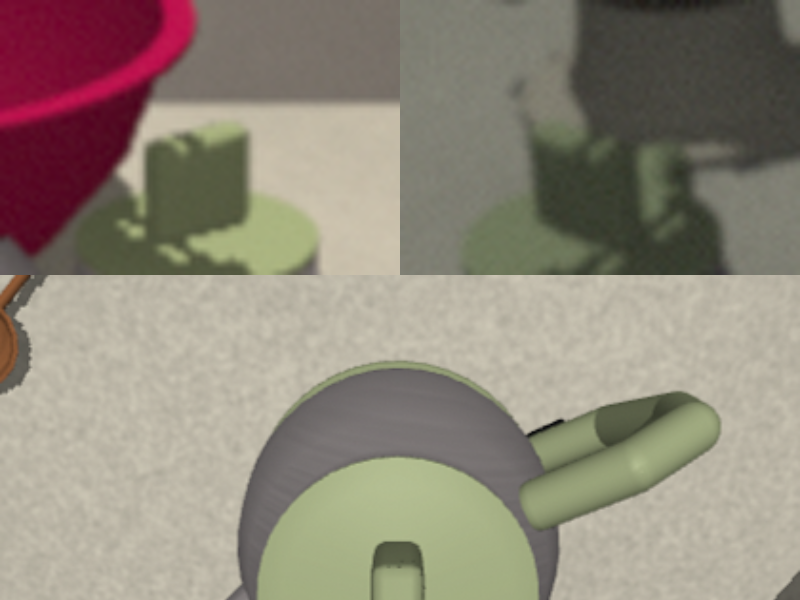

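The lid sits flat in the mouth with its rim covering the seal, the fin is free, and the kettle is upright. I'm handing in.

```bash
python3 -c "
from station import *
print(finish_job())"
```

```text
the job is handed in; nothing more can be done
None
```

The kettle is closed: the lid snapped past its catches, held under a pull of about 12 N, and was let go. I handed the job in with the clock at about 22 s. No verdict was reported.

- **Press:** I picked up the largest of the three green lids by its fin and pushed it straight down. The push peaked at about 11 N before the snap, then I held it on the seal with about 8.5 N. By the measured heights, lid_grip was then about 27–28 mm above the mouth.
- **Pull, first try:** The arm kept pulling harder while holding still. The reading reached about 21 N, briefly near the 20 N at which the catches let go. I backed off, and the lid stayed in.
- **Pull, second try:** This one was steady, with every reading between about 10 and 13 N for 1.4 s. I then let the lid settle and opened the fingers.
- **Last check:** After release, the pictures show the lid flat and centred in the mouth and the fin free. The kettle is upright and the wrist force is near zero.
- **Loose ends:**
  - The two fixed cameras disagreed by about 1 cm on positions, so I relied on the wrist camera and the contact forces.
  - I did not measure the lid's final height after letting go.
  - I never moved low near the beaker, jar or spoon, but did not re-measure where they stand.

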